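# Find the rattling parts case at the laptop repair bench and hold it out

### The arm

A 7-joint arm with a two-finger parallel gripper is mounted at the origin on the work surface. World frame = base frame: x ahead of the robot, y to its left, z up, the work surface at z = 0. Lengths are in m, angles in rad, forces in N, time in s.
With the tool pointing down it reaches from about 0.425 to 0.95 m from the base axis. Payload 4.7 kg.
Tool frame: the origin (TCP) lies on the centre line of the jaws, within the pads' length; the fingertips stand 19 mm ahead of it and the grasp point (between the pads) is the TCP (bot.tips_ahead is the distance from the TCP to the fingertips, in m); z points along the fingers, y is the line along which they close (so a half turn about z gives the same grasp; the last joint's range is limited). The gripper opens to 87 mm and grips with 3 to 60 N. Pads are 19 mm wide; open, the fingers measure 117 mm over their backs; the gripper's body (75 mm by 190 mm) begins 51 mm behind the grasp point.
Start: joints at [1.135, 0.469, -0.049, 1.532, 0.024, 1.141, -0.082], TCP at [0.267, -0.62, 0.242] pointing down, gripper open.
Joint ranges: [-2.59, 2.59], [-0.33, 1.99], [-1.39, 1.29], [0.1, 2.45], [-1.04, 4.18], [0.21, 1.99], [-2.66, 2.66]. Speed limits (rad/s): [2.57, 2.57, 3.14, 3.14, 3.14, 3.14, 3.14].

### API

Orientations are given as a unit quaternion [w, x, y, z].
In Python, from plant import bot gives the robot as it stands.
- The arm moves only by the shell command python3 -m handwheel 'ROWS'. ROWS is JSON, a list of rows, each a list of 3 entries, a list of its own where there are three numbers: the shift along the world's x, y, z in cm, then the turn, a rotation vector about the world's x, y, z in rad, then the opening in per cent of the stroke, from 0 (shut) to 100 (fully open). In form: [[[dx, dy, dz], [ax, ay, az], hand], ...]. A call has 1 to 5 rows; each row shifts and turns the commanded pose from where the row before left it; what a row does not reach is not made up. A row lasts 1/10 s, in which the tool goes at most 50 mm and 8.59 degrees, less where a joint would pass 70% of its speed; a pose out of reach is approached as far as the arm can. A call with a gripper value outside its range is refused whole. The fingers move at their own pace and stop on an object; the grip force is fixed at half the most. Time passes only in rows, so rows that do not move let the fingers close. It gives the time, the measured TCP pose, the force and the opening at its end, in the units of the state.
- bot.sense(): the state, without advancing time (a new reading comes with each control period).
- bot.snapshot(name): name is "side" or "top" or "wrist"; returns (picture, depth): 420x560x3 uint8, red, green, blue; 420x560 float32, m along the optical axis (not along the pixel's ray), 0 where there is no reading.
- bot.camera_info(name): a dict with "K" (3x3 intrinsics, pixels), "k1" (the pictures are not rectified: a ray, as slopes to the right and down, at radius r is drawn at 1 + k1 r^2 times it, then the intrinsics apply), "position" and "orientation" of the camera in the world. Camera axes: x right, y up, looking along -z (the intrinsics and any distortion apply to the point x, -y, -z); pixel columns grow to the right and rows downward; lengths in m; the calibration is good to about 2 mm. A picture is of the moment at which its call begins: read the wrist's pose just before it. camera_info takes no time and is no camera call; for the wrist camera it gives the pose at the moment of the call.
- bot.finish_job(): hands the job in, once; it reports no verdict.
The state is a dict: "clock": time; "joint_positions": joint angles; "joint_vel": joint speeds; "tau": joint torques, N m; "position": TCP position; "ee_rot": TCP orientation; "force": force on the tool from outside, world axes, zero at the start; "ft_torque": the same for the moment, N m; "width": finger opening in m.
Only numpy, scipy, OpenCV 4.12 (cv2) and the standard library are available. Lean on these libraries where they do the work, as an engineer would, in place of code of your own. Each camera call takes 0.05 s, during which the arm holds its last target. There are 200 camera calls.

### The job

One of the three sealed parts cases has something loose inside. Pick up and briskly shake the blue case, then the white, then the red, setting each back gently and upright where it stood before you take the next, and find out which one rattles. Finish holding the rattling case level in the gripper, out over the yellow hand-over mat and about 15 cm above it, with the other two cases standing where they were and the other things on the bench left alone; do not put it down or let go at the end.

Things in the scene. Friction and masses are not known exactly. Their poses are not given: they have to be found in the camera images.
- case_blue: sealed opaque blue plastic box 130 mm long (x), 52 wide (y), 42 high (z); origin at the centre of its underside, at height 0 on the bench. All three cases are alike but for colour. In exactly one of the three, any of them, a 28 mm 90 g steel ball is loose; in the other two the contents are packed tight and nothing moves
- case_white: sealed opaque white plastic box 130 mm long (x), 52 wide (y), 42 high (z); origin at the centre of its underside, at height 0 on the bench. The loose ball in one of the cases rolls freely over 90 mm end to end (12 mm across) and knocks on the end walls when the case is shaken or rocked lengthwise; at rest it shifts 0.9 N of the held weight to the lower end
- case_red: sealed opaque red plastic box 130 mm long (x), 52 wide (y), 42 high (z); origin at the centre of its underside, at height 0 on the bench. Each case weighs 0.15 to 0.47 kg with contents, balanced about its centre but for the loose ball; weight does not tell which one rattles
- pad: yellow hand-over mat with a thin black square outline, 120 x 120 mm, 3 mm thick, flat on the bench beyond the cases; origin at its centre on the bench
- screwdriver: bystander: orange-handled screwdriver 160 mm long lying on the bench along its x axis, handle towards -x; origin near mid-length on the bench
- tape: bystander: amber roll of tape lying flat, 70 mm across, 20 mm high; origin at its centre on the bench
- flux: bystander: small closed jar 46 mm across, 55 mm high, standing; origin at the centre of its underside
- laptop: fixed bystander: opened black laptop base with metal plates on a white foam sheet 420 (x) x 290 (y) mm, together 31 mm high; origin at the sheet's centre on the bench
Things that resemble listed ones, but are neither listed nor needed, are in the scene too. What is meant by the case_red is not pink or purple, and is the smaller of those in its own colour.

How it is judged:
By the outcome, as a careful person would: the job done as asked, in the order asked, and still so for the second after the job is handed in, while the arm keeps its last pose, push and grip.
It also fails if it takes over 70 s, if anything falls off the work surface, if the arm or the gripper's body presses on something with over 40 N, if the wrist force passes 120 N, or if a joint passes its speed limit or range.

## Working session

There is one attempt and no reset: what is moved stays moved. The work goes in short steps, Python scripts to look and compute and a shell command to move; the robot and the scene stay as the last step left them, time stands still between calls to the robot, and variables do not carry over. Pictures are saved under pics/ and viewed, on a budget of 10 in all, crops included, one or two more only if the job needs it, and the job is handed in when it is done.

```bash
ls; mkdir -p pics; cat > h.py <<'E'
import numpy as np, cv2
from scipy.spatial.transform import Rotation as R
from plant import bot
def ray(info,uv):
    K=np.array(info["K"]);uv=np.atleast_2d(np.array(uv,float))
    d=np.array([info["k1"],0,0,0,0],float)
    p=cv2.undistortPoints(uv.reshape(-1,1,2),K,d).reshape(-1,2)
    q=info["orientation"];Rm=R.from_quat([q[1],q[2],q[3],q[0]]).as_matrix()
    v=np.c_[p[:,0],-p[:,1],-np.ones(len(p))]@Rm.T
    return np.array(info["position"]),v
def onplane(info,uv,z):
    o,v=ray(info,uv); t=(z-o[2])/v[:,2]; return o+v*t[:,None]
def snap(n,f):
    info=bot.camera_info(n);p,d=bot.snapshot(n);cv2.imwrite(f,cv2.cvtColor(p,cv2.COLOR_RGB2BGR));np.savez(f[:-4],p=p,d=d)
    import pickle;pickle.dump(info,open(f[:-4]+'.pkl','wb'));return p,d,info
E
python3 - <<'E'
from h import *
for n in("top","side"):
    p,d,i=snap(n,f"pics/{n}0.png");print(n,i)
print(bot.sense())
E
```

```text
pics
top {'K': array([[401.84331995,   0.        , 278.81787279],
       [  0.        , 401.84331995, 206.59159173],
       [  0.        ,   0.        ,   1.        ]]), 'k1': -0.09989539432323263, 'position': array([0.38958914, 0.07804002, 1.13405776]), 'orientation': array([-0.69977572, -0.03701344,  0.02132752,  0.7130842 ])}
side {'K': array([[495.31601948,   0.        , 286.1859023 ],
       [  0.        , 495.31601948, 219.76274133],
       [  0.        ,   0.        ,   1.        ]]), 'k1': 0.053717853603856294, 'position': array([-0.35467788, -0.73997489,  1.29113012]), 'orientation': array([ 0.86100558,  0.33661629, -0.14196939, -0.35384114])}
{'clock': 0.1, 'joint_positions': array([ 1.13506348,  0.46934261, -0.04861956,  1.5335425 ,  0.02409664,
        1.14095957, -0.08230746]), 'joint_vel': array([ 3.37095214e-04, -1.81968976e-03,  7.75257968e-04, -9.30944813e-04,
        9.39555411e-05, -1.03704861e-03,  7.61522761e-04]), 'tau': array([ 5.04606505e-04, -5.09170353e+01, -8.11201916e-02, -2.36828381e+01,
       -6.14848081e-02,  3.44909588e-02,  3.73333535e-05]), 'position': array([ 0.26693853, -0.61945186,  0.24063019]), 'ee_rot': array([-8.11793450e-04,  9.79377598e-01,  2.02036693e-01, -1.88363229e-04]), 'force': array([-0.24980315,  0.34566615, -0.67446132]), 'ft_torque': array([ 0.00526781,  0.08715058, -0.03855063]), 'width': 0.0872447645321798}
```

View pics/top0.png

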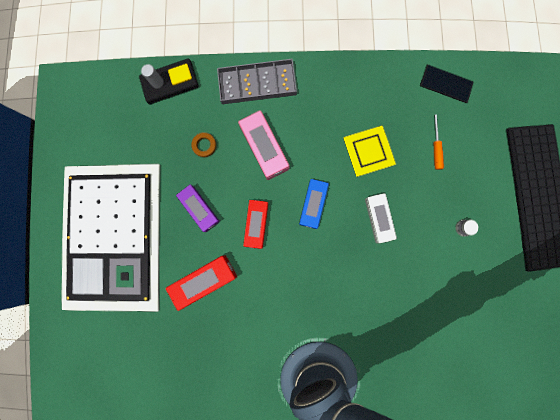

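View pics/side0.png

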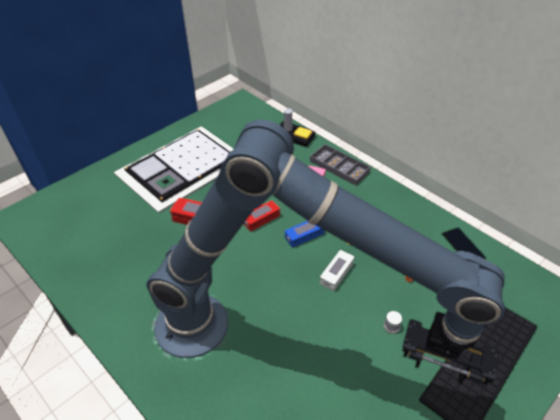

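The top view shows the blue case at (314,203) and the white case at (381,217). For red there are a small box at (256,223), a large one at (202,281), pink at (263,145) and purple at (197,208). By the description, case_red is the small one at (256,223). The mat is at (370,151), the tape at (203,145), the screwdriver at (438,145) and the flux jar at (468,227).

```bash
cat > meas.py <<'E'
from h import *
SEED=dict(blue=(314,203),white=(381,217),red=(256,223),bigred=(202,281),pink=(263,145),purple=(197,208),pad=(370,151))
def mask(p,name):
    h=cv2.cvtColor(p,cv2.COLOR_RGB2HSV);H,S,V=[h[...,k].astype(int) for k in range(3)]
    return {'blue':(abs(H-109)<10)&(S>150)&(V>80),'white':(S<50)&(V>170),'red':((H<8)|(H>174))&(S>170)&(V>100),'bigred':((H<8)|(H>174))&(S>170)&(V>100),
     'pink':((H>160)|(H<5))&(S>60)&(S<170)&(V>150),'purple':(H>125)&(H<150)&(S>100),'pad':(abs(H-29)<6)&(S>150)}[name].astype(np.uint8)*255
def meas(p,d,info,name,seed=None,ztop=0.042):
    m=mask(p,name);cs,_=cv2.findContours(m,cv2.RETR_EXTERNAL,cv2.CHAIN_APPROX_NONE)
    cs=[c for c in cs if cv2.contourArea(c)>150]
    c=max(cs,key=lambda c:cv2.pointPolygonTest(c,tuple(map(float,seed)),True)) if seed is not None else max(cs,key=cv2.contourArea)
    # top face pixels only, by ray/depth height
    P=c.reshape(-1,2).astype(float)
    X=onplane(info,P,ztop)[:,:2].astype(np.float32)
    r=cv2.minAreaRect((X*1000).astype(np.float32));return r,c
E
python3 - <<'E'
from meas import *
import pickle
a=np.load('pics/top0.npz');info=pickle.load(open('pics/top0.pkl','rb'))
for n,s in SEED.items():
    r,c=meas(a['p'],a['d'],info,n,s,0.003 if n=='pad' else 0.042)
    b=cv2.boxPoints(r);e=b[1]-b[0];f=b[2]-b[1];L=e if np.hypot(*e)>np.hypot(*f) else f
    print(n,np.round(r[0]),np.round(r[1]),'yaw long deg',round(np.degrees(np.arctan2(L[1],L[0]))%180,1))
for n,s,z in(('tape',(203,145),.02),('drvtip',(435,115),.005),('drvhandle',(438,168),.015),('flux',(470,227),.055)): print(n,onplane(info,[s],z).round(3))
img=cv2.cvtColor(a['p'],cv2.COLOR_RGB2BGR)[170:260,220:420];cv2.imwrite('pics/c1.png',cv2.resize(img,None,fx=4,fy=4))
i=bot.camera_info('wrist');print(i,bot.sense()['ee_rot'])
E
```

```text
blue [487.   6.] [ 53. 131.] yaw long deg 164.7
white [ 444. -178.] [129.  53.] yaw long deg 12.1
red [435. 166.] [ 52. 129.] yaw long deg 171.9
bigred [276. 320.] [ 73. 183.] yaw long deg 118.9
pink [657. 142.] [180.  72.] yaw long deg 25.4
purple [481. 326.] [133.  54.] yaw long deg 36.6
pad [ 640. -159.] [121. 120.] yaw long deg 16.2
tape [[0.662 0.315 0.02 ]]
drvtip [[ 0.742 -0.357  0.005]]
drvhandle [[ 0.583 -0.352  0.015]]
flux [[ 0.413 -0.418  0.055]]
{'K': array([[335.61008602,   0.        , 281.87805925],
       [  0.        , 335.61008602, 211.91828795],
       [  0.        ,   0.        ,   1.        ]]), 'k1': -0.022209770529974963, 'position': array([ 0.3407296 , -0.58756598,  0.38315844]), 'orientation': array([ 0.82619343, -0.12195376,  0.08154402, -0.54395061])} [-8.11793450e-04  9.79377598e-01  2.02036693e-01 -1.88363229e-04]
```

View pics/c1.png

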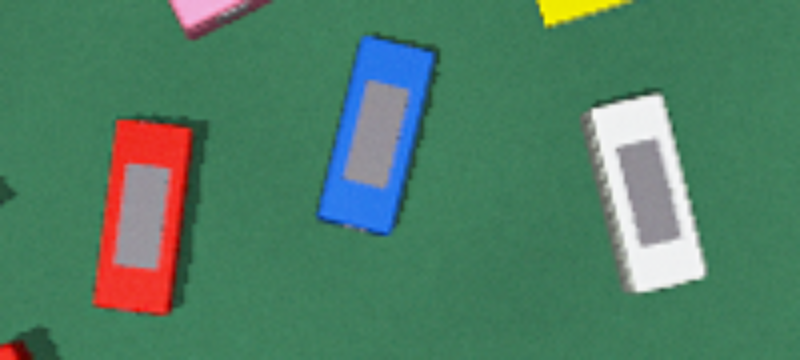

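The small red box measures 129×52 mm and the large one 183×73 mm, so the choice is right: blue (487,6), red (435,166), white (444,-178). I'll go above blue first.

```bash

python3 -m handwheel '[[[1.2,3.5,-0.2],[0,0,-0.037],100],[[1.2,3.5,-0.2],[0,0,-0.037],100],[[1.2,3.5,-0.2],[0,0,-0.037],100],[[1.2,3.5,-0.2],[0,0,-0.037],100],[[1.2,3.5,-0.2],[0,0,-0.037],100]]'
python3 -m handwheel '[[[1.2,3.5,-0.2],[0,0,-0.037],100],[[1.2,3.5,-0.2],[0,0,-0.037],100],[[1.2,3.5,-0.2],[0,0,-0.037],100],[[1.2,3.5,-0.2],[0,0,-0.037],100],[[1.2,3.5,-0.2],[0,0,-0.037],100]]'
python3 -m handwheel '[[[1.2,3.5,-0.2],[0,0,-0.037],100],[[1.2,3.5,-0.2],[0,0,-0.037],100],[[1.2,3.5,-0.2],[0,0,-0.037],100],[[1.2,3.5,-0.2],[0,0,-0.037],100],[[1.2,3.5,-0.2],[0,0,-0.037],100]]'
python3 -m handwheel '[[[1.2,3.5,-0.2],[0,0,-0.037],100],[[1.2,3.5,-0.2],[0,0,-0.037],100],[[1.2,3.1,-0.2],[0,0,-0.037],100],[[0,0,0],[0,0,0],100],[[0,0,0],[0,0,0],100]]'
cat > look.py <<'E'
import sys
from meas import *
n,f=sys.argv[1],sys.argv[2]; ztop=float(sys.argv[3]) if len(sys.argv)>3 else .042
s=bot.sense();p,d,i=snap('wrist',f'pics/{f}.png')
r,c=meas(p,d,i,n,None,ztop)
b=cv2.boxPoints(r);e=b[1]-b[0];g=b[2]-b[1];L=e if np.hypot(*e)>np.hypot(*g) else g
q=s['ee_rot'];T=R.from_quat([q[1],q[2],q[3],q[0]]).as_matrix()
ty=np.degrees(np.arctan2(T[1,0],T[0,0]));ly=np.degrees(np.arctan2(L[1],L[0]))
dy=(ly-ty+90)%180-90
print(n,'obj mm',np.round(r[0],1),np.round(r[1]),'tcp',np.round(s['position']*1000,1),'shift cm',np.round((np.array(r[0])/1000-s['position'][:2])*100,2),'turn rad',round(np.radians(dy),3),'toolyaw',round(ty,1),'long',round(ly%180,1),'tz',T[:,2].round(3),'bbox',cv2.boundingRect(c),'t',s['clock'])
E
python3 look.py blue w1
```

```text
clock: 0.6
position: [0.3273, -0.4432, 0.2311]
ee_rot: [-0.0, 0.994, 0.11, -0.0]
force: [-0.2, 0.2, -0.8]
width: 0.0871
clock: 1.1
position: [0.3871, -0.2683, 0.2213]
ee_rot: [-0.0, 1.0, 0.018, -0.0]
force: [0.7, -0.4, 0.4]
width: 0.0874
clock: 1.6
position: [0.4471, -0.0934, 0.2114]
ee_rot: [0.0, 0.997, -0.075, -0.0]
force: [1.6, -0.9, -0.5]
width: 0.0869
clock: 2.1
position: [0.4828, 0.0065, 0.2052]
ee_rot: [0.0, 0.992, -0.128, -0.001]
force: [-0.2, -1.0, -0.5]
width: 0.087
blue obj mm [489.9   5.5] [ 52. 129.] tcp [482.8   6.5 205.2] shift cm [ 0.71 -0.11] turn rad -0.007 toolyaw -14.7 long 164.9 tz [-0.001 -0.    -1.   ] bbox (253, 120, 59, 136) t 2.1
```

View pics/w1.png

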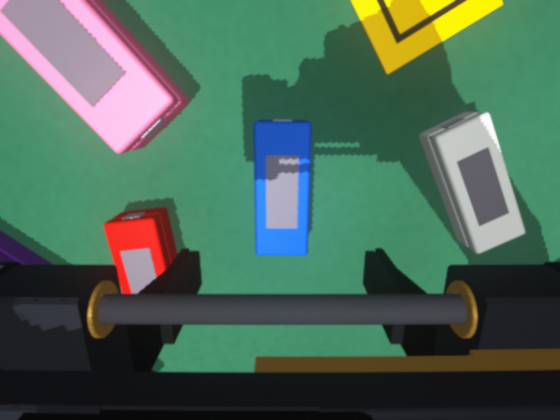

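Blue is centred between the fingers at about (282,188) and aligned. Descend and grasp.

```bash

python3 -m handwheel '[[[0.6,0,-4],[0,0,0],100],[[0,0,-4],[0,0,0],100],[[0,0,-4],[0,0,0],100],[[0,0,-3],[0,0,0],100],[[0,0,-1.5],[0,0,0],100]]'
python3 -m handwheel '[[[0,0,-1],[0,0,0],100],[[0,0,-0.4],[0,0,0],100],[[0,0,0],[0,0,0],100],[[0,0,0],[0,0,0],0],[[0,0,0],[0,0,0],0]]'
python3 -m handwheel '[[[0,0,0],[0,0,0],0],[[0,0,0],[0,0,0],0],[[0,0,0],[0,0,0],0],[[0,0,0],[0,0,0],0],[[0,0,0],[0,0,0],0]]'
```

```text
clock: 2.65
position: [0.4869, 0.0039, 0.038]
ee_rot: [0.001, 0.991, -0.131, -0.002]
force: [-0.0, -0.2, 0.4]
width: 0.0869
clock: 3.15
position: [0.4898, 0.006, 0.0275]
ee_rot: [-0.0, 0.992, -0.129, 0.001]
force: [0.0, 0.0, -0.7]
width: 0.078
clock: 3.65
position: [0.4892, 0.006, 0.0267]
ee_rot: [0.0, 0.992, -0.129, 0.0]
force: [-0.8, -0.4, 2.9]
width: 0.0518
```

```bash
cat > rd.py <<'E'
from h import *
s=bot.sense();q=s['ee_rot'];T=R.from_quat([q[1],q[2],q[3],q[0]]).as_matrix()
n=T[:,1]; n=n/np.linalg.norm(n)
print('t%.1f'%s['clock'],'F',s['force'].round(2),'M',s['ft_torque'].round(3),'M.y_tool %.4f'%(s['ft_torque']@n),'u.z %.2f'%T[2,0],'w',round(s['width'],4))
E
H='[[[0,0,0],[0,0,0],0]]'
python3 -m handwheel '[[[0,0,1],[0,0,0],0],[[0,0,2],[0,0,0],0],[[0,0,3],[0,0,0],0],[[0,0,4],[0,0,0],0],[[0,0,4],[0,0,0],0]]'
python3 -m handwheel '[[[0,0,0],[0,0,0],0],[[0,0,0],[0,0,0],0],[[0,0,0],[0,0,0],0]]'
python3 rd.py
python3 -m handwheel '[[[3.86,-1.04,0],[0,0,0],0],[[3.86,-1.04,0],[0,0,0],0],[[-3.86,1.04,0],[0,0,0],0],[[-3.86,1.04,0],[0,0,0],0],[[3.86,-1.04,0],[0,0,0],0]]'; python3 rd.py
python3 -m handwheel '[[[3.86,-1.04,0],[0,0,0],0],[[-3.86,1.04,0],[0,0,0],0],[[-3.86,1.04,0],[0,0,0],0],[[3.86,-1.04,0],[0,0,0],0],[[3.86,-1.04,0],[0,0,0],0]]'; python3 rd.py
python3 -m handwheel '[[[-3.86,1.04,0],[0,0,0],0],[[-3.86,1.04,0],[0,0,0],0],[[3.86,-1.04,0],[0,0,0],0],[[3.86,-1.04,0],[0,0,0],0],[[-3.86,1.04,0],[0,0,0],0]]'; python3 rd.py
python3 -m handwheel '[[[-3.86,1.04,0],[0,0,0],0],[[0,0,0],[0,0,0],0],[[0,0,0],[0,0,0],0]]'; python3 rd.py
echo TILT+
python3 -m handwheel '[[[0,0,0],[0.032,0.121,0],0],[[0,0,0],[0.032,0.121,0],0],[[0,0,0],[0,0,0],0],[[0,0,0],[0,0,0],0],[[0,0,0],[0,0,0],0]]' >/dev/null; python3 rd.py
for k in 1 2 3 4; do python3 -m handwheel '[[[0,0,0],[0,0,0],0]]' >/dev/null; python3 rd.py; done
echo TILT-
python3 -m handwheel '[[[0,0,0],[-0.032,-0.121,0],0],[[0,0,0],[-0.032,-0.121,0],0],[[0,0,0],[-0.032,-0.121,0],0],[[0,0,0],[-0.032,-0.121,0],0],[[0,0,0],[0,0,0],0]]' >/dev/null; python3 rd.py
python3 -m handwheel '[[[0,0,0],[0,0,0],0],[[0,0,0],[0,0,0],0]]' >/dev/null
for k in 1 2 3 4; do python3 -m handwheel '[[[0,0,0],[0,0,0],0]]' >/dev/null; python3 rd.py; done
python3 -m handwheel '[[[0,0,0],[0.032,0.121,0],0],[[0,0,0],[0.032,0.121,0],0],[[0,0,0],[0,0,0],0],[[0,0,0],[0,0,0],0]]'
```

```text
clock: 4.15
position: [0.4882, 0.0062, 0.1679]
ee_rot: [0.0, 0.992, -0.129, -0.001]
force: [1.1, 0.2, -1.5]
width: 0.0518
clock: 4.45
position: [0.4877, 0.0058, 0.1653]
ee_rot: [0.0, 0.992, -0.129, -0.002]
force: [0.7, -1.0, -2.5]
width: 0.0516
t4.5 F [ 0.67 -0.99 -2.45] M [0.046 0.027 0.017] M.y_tool -0.0376 u.z -0.00 w 0.0516
clock: 4.95
position: [0.5036, -0.0024, 0.1559]
ee_rot: [0.004, 0.992, -0.125, -0.02]
force: [-1.2, -0.5, -4.7]
width: 0.0518
t5.0 F [-1.18 -0.46 -4.67] M [ 0.075  0.184 -0.018] M.y_tool -0.1971 u.z -0.04 w 0.0518
clock: 5.45
position: [0.5612, -0.0143, 0.1626]
ee_rot: [0.001, 0.992, -0.128, -0.005]
force: [2.6, -0.1, -0.9]
width: 0.0522
t5.5 F [ 2.59 -0.1  -0.86] M [ 0.097 -0.303 -0.012] M.y_tool 0.2683 u.z -0.01 w 0.0522
clock: 5.95
position: [0.5371, -0.007, 0.1632]
ee_rot: [-0.002, 0.991, -0.132, 0.002]
force: [-0.4, 0.0, -2.1]
width: 0.0517
t6.0 F [-0.38  0.02 -2.1 ] M [ 0.045  0.175 -0.017] M.y_tool -0.1802 u.z 0.00 w 0.0517
clock: 6.25
position: [0.4876, 0.0062, 0.165]
ee_rot: [0.0, 0.992, -0.129, -0.002]
force: [0.1, 0.2, -2.3]
width: 0.0518
t6.2 F [ 0
[... 362 characters left out ...]
8 -2.34] M [-0.027 -0.365 -0.051] M.y_tool 0.3602 u.z -0.25 w 0.0517
t7.2 F [-0.23  0.46 -2.14] M [-0.022 -0.351 -0.01 ] M.y_tool 0.3447 u.z -0.25 w 0.0515
TILT-
t7.7 F [-0.27 -0.44 -3.09] M [ 0.179  0.472 -0.022] M.y_tool -0.5018 u.z 0.24 w 0.052
t8.0 F [-0.12  0.33 -1.59] M [0.171 0.444 0.009] M.y_tool -0.4736 u.z 0.25 w 0.0519
t8.1 F [ 0.01 -0.2  -2.44] M [0.12  0.435 0.008] M.y_tool -0.4515 u.z 0.25 w 0.0517
t8.2 F [ 0.4  0.5 -2.6] M [0.188 0.41  0.017] M.y_tool -0.4442 u.z 0.25 w 0.0519
t8.2 F [-0.83  0.33 -2.11] M [ 0.17  0.44 -0.01] M.y_tool -0.4689 u.z 0.25 w 0.0517
clock: 8.65
position: [0.4891, 0.0058, 0.1661]
ee_rot: [0.0, 0.992, -0.13, 0.0]
force: [-1.0, -0.0, -2.2]
width: 0.0519
```

Blue shaken; its weight is about 2.2 N. The tilt moment is mostly linear in the angle (gripper weight), so a ball would show as a step that stays the same at small tilts. I'll check ±0.06 rad as well, averaging the readings.

```bash
cat > av.py <<'E'
import sys,re
v=[float(re.search(r'M.y_tool (\S+)',l)[1]) for l in sys.stdin]
m=sum(v)/len(v);print('mean M.y %.4f'%m,'n',len(v),'se %.4f'%((sum((x-m)**2 for x in v))**.5/len(v)))
E
echo TILT+
python3 -m handwheel '[[[0,0,0],[0.0155,0.058,0],0],[[0,0,0],[0,0,0],0],[[0,0,0],[0,0,0],0],[[0,0,0],[0,0,0],0],[[0,0,0],[0,0,0],0]]' >/dev/null
python3 -m handwheel '[[[0,0,0],[0,0,0],0],[[0,0,0],[0,0,0],0],[[0,0,0],[0,0,0],0],[[0,0,0],[0,0,0],0],[[0,0,0],[0,0,0],0]]' >/dev/null
for k in 1 2 3 4 5 6 7 8 9 10; do python3 -m handwheel '[[[0,0,0],[0,0,0],0]]' >/dev/null; python3 rd.py; done | tee l1 | python3 av.py; tail -1 l1
echo TILT-
python3 -m handwheel '[[[0,0,0],[-0.0155,-0.058,0],0],[[0,0,0],[-0.0155,-0.058,0],0],[[0,0,0],[0,0,0],0],[[0,0,0],[0,0,0],0],[[0,0,0],[0,0,0],0]]' >/dev/null
python3 -m handwheel '[[[0,0,0],[0,0,0],0],[[0,0,0],[0,0,0],0],[[0,0,0],[0,0,0],0],[[0,0,0],[0,0,0],0],[[0,0,0],[0,0,0],0]]' >/dev/null
for k in 1 2 3 4 5 6 7 8 9 10; do python3 -m handwheel '[[[0,0,0],[0,0,0],0]]' >/dev/null; python3 rd.py; done | tee l2 | python3 av.py; tail -1 l2
python3 -m handwheel '[[[0,0,0],[0.0155,0.058,0],0],[[0,0,0],[0,0,0],0],[[0,0,0],[0,0,0],0]]'
```

```text
TILT+
mean M.y 0.0479 n 10 se 0.0106
t10.7 F [-0.67  0.68 -1.99] M [ 0.015 -0.044 -0.008] M.y_tool 0.0383 u.z -0.06 w 0.0516
TILT-
mean M.y -0.1421 n 10 se 0.0066
t12.7 F [ 0.14 -0.54 -2.07] M [ 0.087  0.129 -0.001] M.y_tool -0.1471 u.z 0.06 w 0.0517
clock: 12.95
position: [0.4893, 0.006, 0.1664]
ee_rot: [0.0, 0.992, -0.129, 0.0]
force: [0.1, -0.3, -1.6]
width: 0.0517
```

Blue: the ±0.06 rad difference is 0.190 Nm. A purely linear case predicts 0.199 and a ball predicts 0.26, so blue is solid. Set it back.

```bash

python3 -m handwheel '[[[0,0,-3],[0,0,0],0],[[0,0,-4],[0,0,0],0],[[0,0,-3],[0,0,0],0],[[0,0,-2],[0,0,0],0],[[0,0,-1],[0,0,0],0]]'
python3 -m handwheel '[[[0,0,-0.4],[0,0,0],0],[[0,0,-0.2],[0,0,0],0],[[0,0,-0.2],[0,0,0],0],[[0,0,-0.1],[0,0,0],0],[[0,0,-0.1],[0,0,0],0]]'
python3 -m handwheel '[[[0,0,0],[0,0,0],0],[[0,0,0],[0,0,0],0],[[0,0,0],[0,0,0],0]]'; python3 rd.py
```

```text
clock: 13.45
position: [0.4877, 0.0062, 0.0349]
ee_rot: [0.0, 0.992, -0.129, -0.001]
force: [-0.2, -0.0, -1.5]
width: 0.0516
clock: 13.95
position: [0.4896, 0.0061, 0.0272]
ee_rot: [-0.0, 0.992, -0.129, 0.001]
force: [0.9, 0.8, -2.5]
width: 0.0521
clock: 14.25
position: [0.4892, 0.0061, 0.0268]
ee_rot: [0.0, 0.992, -0.129, 0.0]
force: [0.2, -0.2, -0.4]
width: 0.0517
t14.2 F [ 0.15 -0.23 -0.45] M [0.02  0.065 0.042] M.y_tool -0.0682 u.z 0.00 w 0.0517
```

```bash

python3 -m handwheel '[[[0,0,0],[0,0,0],40],[[0,0,0],[0,0,0],100],[[0,0,0],[0,0,0],100],[[0,0,0],[0,0,0],100],[[0,0,0.5],[0,0,0],100]]'
python3 -m handwheel '[[[0,0,2],[0,0,0],100],[[0,0,4],[0,0,0],100],[[0,0,4],[0,0,0],100],[[0,0,4],[0,0,0],100],[[0,0,3.5],[0,0,0],100]]'
python3 -m handwheel '[[[0,0,0],[0,0,0],100],[[0,0,0],[0,0,0],100]]' >/dev/null
python3 look.py blue w2
python3 -m handwheel '[[[-0.75,-3.0,0],[0,0,0.078],100],[[-0.75,-3.0,0],[0,0,0.078],100],[[-0.75,-3.1,0],[0,0,0.078],100],[[-0.75,-3.1,0],[0,0,0.078],100],[[-0.75,-3.1,0],[0,0,0.078],100]]'
python3 -m handwheel '[[[-0.75,-3.1,0],[0,0,0.08],100],[[0,0,0],[0,0,0],100],[[0,0,0],[0,0,0],100]]'
python3 look.py white w3
```

```text
clock: 14.75
position: [0.4887, 0.006, 0.0313]
ee_rot: [0.0, 0.992, -0.129, -0.001]
force: [0.4, -0.3, 0.1]
width: 0.0756
clock: 15.25
position: [0.4892, 0.0062, 0.2091]
ee_rot: [-0.0, 0.992, -0.129, 0.001]
force: [1.3, -0.6, 0.7]
width: 0.0869
blue obj mm [490.1   6.2] [ 52. 131.] tcp [489.3   6.  207.5] shift cm [0.08 0.02] turn rad -0.005 toolyaw -14.9 long 164.8 tz [ 0.002 -0.    -1.   ] bbox (254, 127, 58, 135) t 15.45
clock: 16.0
position: [0.4501, -0.1478, 0.2049]
ee_rot: [-0.001, 0.998, 0.067, -0.002]
force: [0.4, 0.2, 0.3]
width: 0.0867
clock: 16.3
position: [0.4431, -0.1781, 0.2051]
ee_rot: [-0.001, 0.995, 0.104, -0.001]
force: [0.4, 0.5, 0.7]
width: 0.0872
white obj mm [ 446.5 -177.8] [128.  52.] tcp [ 443.1 -178.1  205.1] shift cm [0.34 0.02] turn rad 0.001 toolyaw 11.9 long 12.0 tz [-0.003  0.002 -1.   ] bbox (256, 125, 56, 134) t 16.3
```

```bash

python3 -m handwheel '[[[0.3,0,-4],[0,0,0],100],[[0,0,-4],[0,0,0],100],[[0,0,-4],[0,0,0],100],[[0,0,-3],[0,0,0],100],[[0,0,-1.5],[0,0,0],100]]'
python3 -m handwheel '[[[0,0,-1],[0,0,0],100],[[0,0,-0.4],[0,0,0],100],[[0,0,0],[0,0,0],100],[[0,0,0],[0,0,0],0],[[0,0,0],[0,0,0],0]]'
python3 -m handwheel '[[[0,0,0],[0,0,0],0],[[0,0,0],[0,0,0],0],[[0,0,0],[0,0,0],0],[[0,0,0],[0,0,0],0],[[0,0,0],[0,0,0],0]]'
python3 -m handwheel '[[[0,0,1],[0,0,0],0],[[0,0,2],[0,0,0],0],[[0,0,3],[0,0,0],0],[[0,0,4],[0,0,0],0],[[0,0,4],[0,0,0],0]]'
python3 -m handwheel '[[[0,0,0],[0,0,0],0],[[0,0,0],[0,0,0],0],[[0,0,0],[0,0,0],0]]'
python3 -m handwheel '[[[3.91,0.83,0],[0,0,0],0],[[3.91,0.83,0],[0,0,0],0],[[-3.91,-0.83,0],[0,0,0],0],[[-3.91,-0.83,0],[0,0,0],0],[[3.91,0.83,0],[0,0,0],0]]' >/dev/null; python3 rd.py
python3 -m handwheel '[[[3.91,0.83,0],[0,0,0],0],[[-3.91,-0.83,0],[0,0,0],0],[[-3.91,-0.83,0],[0,0,0],0],[[3.91,0.83,0],[0,0,0],0],[[3.91,0.83,0],[0,0,0],0]]' >/dev/null; python3 rd.py
python3 -m handwheel '[[[-3.91,-0.83,0],[0,0,0],0],[[-3.91,-0.83,0],[0,0,0],0],[[3.91,0.83,0],[0,0,0],0],[[3.91,0.83,0],[0,0,0],0],[[-3.91,-0.83,0],[0,0,0],0]]' >/dev/null; python3 rd.py
python3 -m handwheel '[[[-3.91,-0.83,0],[0,0,0],0],[[0,0,0],[0,0,0],0],[[0,0,0],[0,0,0],0]]'; python3 rd.py
echo TILT+ big
python3 -m handwheel '[[[0,0,0],[-0.026,0.122,0],0],[[0,0,0],[-0.026,0.122,0],0],[[0,0,0],[0,0,0],0],[[0,0,0],[0,0,0],0],[[0,0,0],[0,0,0],0]]' >/dev/null
for k in 1 2 3 4 5; do python3 -m handwheel '[[[0,0,0],[0,0,0],0]]' >/dev/null; python3 rd.py; done | tee l3 | python3 av.py; tail -1 l3
echo TILT- big
python3 -m handwheel '[[[0,0,0],[0.026,-0.122,0],0],[[0,0,0],[0.026,-0.122,0],0],[[0,0,0],[0.026,-0.122,0],0],[[0,0,0],[0.026,-0.122,0],0],[[0,0,0],[0,0,0],0]]' >/dev/null
python3 -m handwheel '[[[0,0,0],[0,0,0],0],[[0,0,0],[0,0,0],0]]' >/dev/null
for k in 1 2 3 4 5; do python3 -m handwheel '[[[0,0,0],[0,0,0],0]]' >/dev/null; python3 rd.py; done | tee l4 | python3 av.py; tail -1 l4
python3 -m handwheel '[[[0,0,0],[-0.026,0.122,0],0],[[0,0,0],[-0.026,0.122,0],0],[[0,0,0],[0,0,0],0]]'
echo TILT+ small
python3 -m handwheel '[[[0,0,0],[-0.0125,0.0587,0],0],[[0,0,0],[0,0,0],0],[[0,0,0],[0,0,0],0],[[0,0,0],[0,0,0],0],[[0,0,0],[0,0,0],0]]' >/dev/null
python3 -m handwheel '[[[0,0,0],[0,0,0],0],[[0,0,0],[0,0,0],0],[[0,0,0],[0,0,0],0],[[0,0,0],[0,0,0],0],[[0,0,0],[0,0,0],0]]' >/dev/null
for k in 1 2 3 4 5 6 7 8 9 10; do python3 -m handwheel '[[[0,0,0],[0,0,0],0]]' >/dev/null; python3 rd.py; done | tee l1 | python3 av.py; tail -1 l1
echo TILT- small
python3 -m handwheel '[[[0,0,0],[0.0125,-0.0587,0],0],[[0,0,0],[0.0125,-0.0587,0],0],[[0,0,0],[0,0,0],0],[[0,0,0],[0,0,0],0],[[0,0,0],[0,0,0],0]]' >/dev/null
python3 -m handwheel '[[[0,0,0],[0,0,0],0],[[0,0,0],[0,0,0],0],[[0,0,0],[0,0,0],0],[[0,0,0],[0,0,0],0],[[0,0,0],[0,0,0],0]]' >/dev/null
for k in 1 2 3 4 5 6 7 8 9 10; do python3 -m handwheel '[[[0,0,0],[0,0,0],0]]' >/dev/null; python3 rd.py; done | tee l2 | python3 av.py; tail -1 l2
python3 -m handwheel '[[[0,0,0],[-0.0125,0.0587,0],0],[[0,0,0],[0,0,0],0],[[0,0,0],[0,0,0],0]]'
```

```text
clock: 16.85
position: [0.4455, -0.1754, 0.0386]
ee_rot: [-0.002, 0.994, 0.107, -0.002]
force: [0.3, 0.1, 0.5]
width: 0.0866
clock: 17.35
position: [0.4478, -0.1781, 0.0285]
ee_rot: [0.0, 0.994, 0.105, 0.001]
force: [-0.4, -0.5, -0.7]
width: 0.0778
clock: 17.85
position: [0.4472, -0.1781, 0.0278]
ee_rot: [0.0, 0.994, 0.105, 0.0]
force: [-0.0, -0.9, 2.8]
width: 0.0516
clock: 18.35
position: [0.4461, -0.1774, 0.1688]
ee_rot: [-0.001, 0.994, 0.105, -0.001]
force: [0.3, -0.6, -3.0]
width: 0.0513
clock: 18.65
position: [0.4457, -0.1775, 0.1663]
ee_rot: [-0.001, 0.994, 0.105, -0.001]
force: [0.1, 0.2, -3.3]
width: 0.0516
t19.1 F [-0.56 -1.44 -3.72] M [-0.051  0.003 -0.03 ] M.y_tool -0.0126 u.z -0.03 w 0.0521
t19.6 F [ 1.69  0.1  -1.68] M [-0.05  -0.251  0.056] M.y_tool 0.2350 u.z -0.01 w 0.0516
t20.1 F [-0.45 -0.1  -2.25] M [-0.01   0.098  0.019] M.y_tool -0.0981 u.z 0.01 w 0.0517
clock: 20.45
position: [0.4455, -0.1779, 0.166]
ee_rot: [-0.001, 0.995, 0.105, -0.002]
force: [0.2, -0.4, -2.8]
width: 0.0521
t20.4 F [ 0.2  -0.43 -2.78] M [ 0.02  -0.026  0.005] M.y_tool 0.0295 u.z -0.00 w 0.0521
TILT+ big
mean M.y 0.4300 n 5 se 0.0123
t21.4 F [-0.    0.46 -2.9 ] M [ 0.131 -0.414 -0.004] M.y_tool 0.4318 u.z -0.25 w 0.0521
TILT- big
mean M.y -0.4553 n 5 se 0.0137
t22.6 F [-0.47  1.02 -2.92] M [-0.053  0.426  0.016] M.y_tool -0.4279 u.z 0.25 w 0.0515
clock: 22.95
position: [0.451, -0.1767, 0.1681]
ee_rot: [0.0, 0.994, 0.107, 0.002]
force: [-0.1, 0.8, -2.3]
width: 0.0519
TILT+ small
mean M.y 0.1066 n 10 se 0.0056
t24.9 F [ 0.22 -0.74 -3.03] M [ 0.079 -0.082  0.006] M.y_tool 0.0966 u.z -0.06 w 0.0519
TILT- small
mean M.y -0.1181 n 10 se 0.0105
t26.9 F [-0.25  0.35 -2.69] M [-0.005  0.157 -0.015] M.y_tool -0.1547 u.z 0.06 w 0.0516
clock: 27.25
position: [0.4474, -0.1777, 0.1675]
ee_rot: [-0.0, 0.994, 0.106, 0.001]
force: [-0.0, 0.2, -2.0]
width: 0.0514
```

White is solid too: the small-tilt difference is 0.225, against 0.215 for linear and 0.276 with a ball. Set it back and move to red.

```bash

python3 -m handwheel '[[[0,0,-3],[0,0,0],0],[[0,0,-4],[0,0,0],0],[[0,0,-3],[0,0,0],0],[[0,0,-2],[0,0,0],0],[[0,0,-1],[0,0,0],0]]'
python3 -m handwheel '[[[0,0,-0.4],[0,0,0],0],[[0,0,-0.2],[0,0,0],0],[[0,0,-0.2],[0,0,0],0],[[0,0,-0.1],[0,0,0],0],[[0,0,-0.1],[0,0,0],0]]'
python3 -m handwheel '[[[0,0,0],[0,0,0],0],[[0,0,0],[0,0,0],0],[[0,0,0],[0,0,0],0]]'; python3 rd.py
python3 -m handwheel '[[[0,0,0],[0,0,0],40],[[0,0,0],[0,0,0],100],[[0,0,0],[0,0,0],100],[[0,0,0],[0,0,0],100],[[0,0,0.5],[0,0,0],100]]'
python3 -m handwheel '[[[0,0,2],[0,0,0],100],[[0,0,4],[0,0,0],100],[[0,0,4],[0,0,0],100],[[0,0,4],[0,0,0],100],[[0,0,3.5],[0,0,0],100]]'
python3 -m handwheel '[[[0,0,0],[0,0,0],100],[[0,0,0],[0,0,0],100]]' >/dev/null
python3 look.py white w4
python3 -m handwheel '[[[0.6,3.4,0],[0,0,-0.035],100],[[0.6,3.4,0],[0,0,-0.035],100],[[0.6,3.4,0],[0,0,-0.035],100],[[0.6,3.4,0],[0,0,-0.035],100],[[0.6,3.4,0],[0,0,-0.035],100]]'
python3 -m handwheel '[[[-0.8,3.5,0],[0,0,-0.035],100],[[-0.8,3.5,0],[0,0,-0.035],100],[[-0.8,3.5,0],[0,0,-0.035],100],[[-0.8,3.5,0],[0,0,-0.035],100],[[-0.8,3.4,0],[0,0,-0.035],100]]'
python3 -m handwheel '[[[0,0,0],[0,0,0],100],[[0,0,0],[0,0,0],100]]'
python3 look.py red w5
```

```text
clock: 27.75
position: [0.4457, -0.1777, 0.0359]
ee_rot: [-0.001, 0.994, 0.105, -0.001]
force: [0.0, 0.6, -4.1]
width: 0.0516
clock: 28.25
position: [0.4476, -0.1781, 0.0281]
ee_rot: [0.0, 0.994, 0.105, 0.001]
force: [-0.2, -0.7, -2.3]
width: 0.0516
clock: 28.55
position: [0.4473, -0.178, 0.0278]
ee_rot: [0.0, 0.994, 0.105, 0.0]
force: [0.2, -0.1, -0.3]
width: 0.0519
t28.6 F [ 0.17 -0.14 -0.27] M [-0.044  0.039  0.002] M.y_tool -0.0477 u.z 0.00 w 0.0519
clock: 29.05
position: [0.4468, -0.1778, 0.0324]
ee_rot: [-0.0, 0.994, 0.105, -0.0]
force: [0.6, 0.1, 0.4]
width: 0.0762
clock: 29.55
position: [0.4473, -0.1778, 0.2101]
ee_rot: [0.0, 0.994, 0.105, 0.001]
force: [1.4, -0.3, 0.2]
width: 0.0866
white obj mm [ 445.1 -177.4] [128.  52.] tcp [ 447.3 -178.   208.5] shift cm [-0.22  0.06] turn rad -0.001 toolyaw 12.1 long 12.0 tz [ 0.002 -0.001 -1.   ] bbox (253, 132, 56, 131) t 29.75
clock: 30.3
position: [0.476, -0.0066, 0.2059]
ee_rot: [-0.0, 1.0, 0.017, -0.002]
force: [-0.6, -0.1, 0.4]
width: 0.0871
clock: 30.8
position: [0.4356, 0.1671, 0.206]
ee_rot: [0.001, 0.998, -0.07, -0.002]
force: [0.8, 0.7, -0.1]
width: 0.0871
clock: 31.0
position: [0.4361, 0.1662, 0.2062]
ee_rot: [0.001, 0.998, -0.068, -0.001]
force: [0.1, -0.9, 0.2]
width: 0.0868
red obj mm [437.6 166.3] [ 51. 128.] tcp [436.1 166.2 206.2] shift cm [0.15 0.01] turn rad -0.005 toolyaw -7.8 long 171.9 tz [-0.003 -0.001 -1.   ] bbox (254, 127, 57, 133) t 31.0
```

View pics/w5.png

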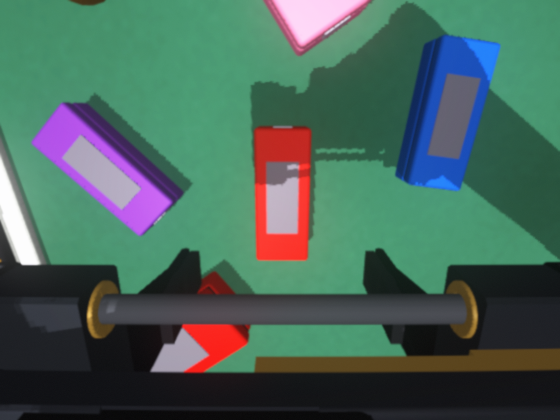

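The small red case is at (282,193), centred between the fingers. The larger red box at (220,320) and the purple one at (108,168) are clear of the fingers. Grasp, shake and test.

```bash

python3 -m handwheel '[[[0.2,0,-4],[0,0,0],100],[[0,0,-4],[0,0,0],100],[[0,0,-4],[0,0,0],100],[[0,0,-3],[0,0,0],100],[[0,0,-1.5],[0,0,0],100]]'
python3 -m handwheel '[[[0,0,-1],[0,0,0],100],[[0,0,-0.4],[0,0,0],100],[[0,0,0],[0,0,0],100],[[0,0,0],[0,0,0],0],[[0,0,0],[0,0,0],0]]'
python3 -m handwheel '[[[0,0,0],[0,0,0],0],[[0,0,0],[0,0,0],0],[[0,0,0],[0,0,0],0],[[0,0,0],[0,0,0],0],[[0,0,0],[0,0,0],0]]'
python3 -m handwheel '[[[0,0,1],[0,0,0],0],[[0,0,2],[0,0,0],0],[[0,0,3],[0,0,0],0],[[0,0,4],[0,0,0],0],[[0,0,4],[0,0,0],0]]'
python3 -m handwheel '[[[0,0,0],[0,0,0],0],[[0,0,0],[0,0,0],0],[[0,0,0],[0,0,0],0]]'
python3 -m handwheel '[[[3.96,-0.56,0],[0,0,0],0],[[3.96,-0.56,0],[0,0,0],0],[[-3.96,0.56,0],[0,0,0],0],[[-3.96,0.56,0],[0,0,0],0],[[3.96,-0.56,0],[0,0,0],0]]' >/dev/null; python3 rd.py
python3 -m handwheel '[[[3.96,-0.56,0],[0,0,0],0],[[-3.96,0.56,0],[0,0,0],0],[[-3.96,0.56,0],[0,0,0],0],[[3.96,-0.56,0],[0,0,0],0],[[3.96,-0.56,0],[0,0,0],0]]' >/dev/null; python3 rd.py
python3 -m handwheel '[[[-3.96,0.56,0],[0,0,0],0],[[-3.96,0.56,0],[0,0,0],0],[[3.96,-0.56,0],[0,0,0],0],[[3.96,-0.56,0],[0,0,0],0],[[-3.96,0.56,0],[0,0,0],0]]' >/dev/null; python3 rd.py
python3 -m handwheel '[[[-3.96,0.56,0],[0,0,0],0],[[0,0,0],[0,0,0],0],[[0,0,0],[0,0,0],0]]'; python3 rd.py
echo TILT+ big
python3 -m handwheel '[[[0,0,0],[0.0175,0.124,0],0],[[0,0,0],[0.0175,0.124,0],0],[[0,0,0],[0,0,0],0],[[0,0,0],[0,0,0],0],[[0,0,0],[0,0,0],0]]' >/dev/null
for k in 1 2 3 4 5; do python3 -m handwheel '[[[0,0,0],[0,0,0],0]]' >/dev/null; python3 rd.py; done | tee l3 | python3 av.py; tail -1 l3
echo TILT- big
python3 -m handwheel '[[[0,0,0],[-0.0175,-0.124,0],0],[[0,0,0],[-0.0175,-0.124,0],0],[[0,0,0],[-0.0175,-0.124,0],0],[[0,0,0],[-0.0175,-0.124,0],0],[[0,0,0],[0,0,0],0]]' >/dev/null
python3 -m handwheel '[[[0,0,0],[0,0,0],0],[[0,0,0],[0,0,0],0]]' >/dev/null
for k in 1 2 3 4 5; do python3 -m handwheel '[[[0,0,0],[0,0,0],0]]' >/dev/null; python3 rd.py; done | tee l4 | python3 av.py; tail -1 l4
python3 -m handwheel '[[[0,0,0],[0.0175,0.124,0],0],[[0,0,0],[0.0175,0.124,0],0],[[0,0,0],[0,0,0],0]]'
echo TILT+ small
python3 -m handwheel '[[[0,0,0],[0.0084,0.0594,0],0],[[0,0,0],[0,0,0],0],[[0,0,0],[0,0,0],0],[[0,0,0],[0,0,0],0],[[0,0,0],[0,0,0],0]]' >/dev/null
python3 -m handwheel '[[[0,0,0],[0,0,0],0],[[0,0,0],[0,0,0],0],[[0,0,0],[0,0,0],0],[[0,0,0],[0,0,0],0],[[0,0,0],[0,0,0],0]]' >/dev/null
for k in 1 2 3 4 5 6 7 8 9 10; do python3 -m handwheel '[[[0,0,0],[0,0,0],0]]' >/dev/null; python3 rd.py; done | tee l1 | python3 av.py; tail -1 l1
echo TILT- small
python3 -m handwheel '[[[0,0,0],[-0.0084,-0.0594,0],0],[[0,0,0],[-0.0084,-0.0594,0],0],[[0,0,0],[0,0,0],0],[[0,0,0],[0,0,0],0],[[0,0,0],[0,0,0],0]]' >/dev/null
python3 -m handwheel '[[[0,0,0],[0,0,0],0],[[0,0,0],[0,0,0],0],[[0,0,0],[0,0,0],0],[[0,0,0],[0,0,0],0],[[0,0,0],[0,0,0],0]]' >/dev/null
for k in 1 2 3 4 5 6 7 8 9 10; do python3 -m handwheel '[[[0,0,0],[0,0,0],0]]' >/dev/null; python3 rd.py; done | tee l2 | python3 av.py; tail -1 l2
python3 -m handwheel '[[[0,0,0],[0.0084,0.0594,0],0],[[0,0,0],[0,0,0],0],[[0,0,0],[0,0,0],0]]'
```

```text
clock: 31.55
position: [0.4376, 0.1633, 0.0394]
ee_rot: [0.002, 0.997, -0.071, -0.003]
force: [-1.1, -0.4, 0.1]
width: 0.0869
clock: 32.05
position: [0.4398, 0.1662, 0.0294]
ee_rot: [-0.0, 0.998, -0.07, 0.001]
force: [0.1, 0.9, 0.2]
width: 0.0775
clock: 32.55
position: [0.4392, 0.166, 0.0287]
ee_rot: [0.0, 0.998, -0.07, 0.0]
force: [-0.4, -0.7, 2.9]
width: 0.0517
clock: 33.05
position: [0.4379, 0.1657, 0.1695]
ee_rot: [0.0, 0.998, -0.069, -0.001]
force: [1.3, -0.1, -3.8]
width: 0.0517
clock: 33.35
position: [0.4376, 0.1652, 0.167]
ee_rot: [0.001, 0.998, -0.07, -0.002]
force: [0.1, 0.5, -4.6]
width: 0.0516
t33.9 F [-0.79  0.17 -4.36] M [0.107 0.098 0.004] M.y_tool -0.1111 u.z -0.03 w 0.0522
t34.4 F [ 2.23  0.35 -3.45] M [ 0.089 -0.274  0.024] M.y_tool 0.2593 u.z -0.01 w 0.0517
t34.9 F [-0.21 -0.89 -2.92] M [0.093 0.032 0.021] M.y_tool -0.0457 u.z 0.00 w 0.0519
clock: 35.15
position: [0.4374, 0.1657, 0.1669]
ee_rot: [0.001, 0.998, -0.069, -0.002]
force: [0.5, -0.5, -3.9]
width: 0.0518
t35.1 F [ 0.45 -0.51 -3.95] M [ 0.022 -0.029 -0.052] M.y_tool 0.0254 u.z -0.00 w 0.0518
TILT+ big
mean M.y 0.4528 n 5 se 0.0106
t36.1 F [ 0.5   0.11 -3.69] M [-0.013 -0.484 -0.002] M.y_tool 0.4815 u.z -0.25 w 0.0515
TILT- big
mean M.y -0.4814 n 5 se 0.0152
t37.4 F [ 0.86  0.24 -4.11] M [ 0.159  0.51  -0.048] M.y_tool -0.5274 u.z 0.25 w 0.0521
clock: 37.65
position: [0.4429, 0.1655, 0.1689]
ee_rot: [-0.001, 0.997, -0.072, 0.001]
force: [0.3, 0.1, -4.3]
width: 0.0517
TILT+ small
mean M.y 0.0734 n 10 se 0.0144
t39.6 F [ 0.1  -0.14 -4.59] M [-0.002 -0.085 -0.012] M.y_tool 0.0848 u.z -0.06 w 0.0511
TILT- small
mean M.y -0.1059 n 10 se 0.0113
t41.6 F [-0.22  0.28 -3.73] M [0.055 0.019 0.012] M.y_tool -0.0261 u.z 0.06 w 0.0518
clock: 41.95
position: [0.4394, 0.166, 0.1685]
ee_rot: [-0.0, 0.998, -0.07, 0.0]
force: [-0.4, 0.3, -3.9]
width: 0.0516
```

```bash
for f in l1 l2 l3 l4; do echo $f; sed 's/.*M \(.*\) M.y_tool \(\S*\) .*/\2/' $f | tr '\n' ' '; grep -o 'F \[[^]]*\]' $f | awk '{gsub(/[\[\]]/,"");print $NF}' | tr '\n' ' ';echo; done
python3 -c "
from plant import bot
s=bot.sense();print(s['tau'].round(3),s['joint_positions'].round(3));print([bot.sense()['tau'][3:].round(3) for _ in range(3)])"
```

```text
l1
0.0741 0.0722 0.0891 0.1706 0.0786 0.1057 0.0075 0.0480 0.0035 0.0848 -4.33 -4.78 -4.84 -3.9 -4.34 -4.67 -3.81 -4.14 -4.01 -4.59 
l2
-0.1472 -0.1270 -0.1573 -0.1042 -0.1143 -0.0983 -0.1216 -0.0882 -0.0749 -0.0261 -3.41 -3.77 -2.84 -4.73 -4.07 -3.3 -3.41 -3.65 -3.97 -3.73 
l3
0.4110 0.4683 0.4493 0.4541 0.4815 -4.07 -3.89 -3.87 -4.88 -3.69 
l4
-0.4287 -0.4604 -0.4996 -0.4909 -0.5274 -5.63 -4.3 -4.48 -3.83 -4.11 
[ 2.0300e-01 -3.3890e+01 -2.8050e+00 -2.1174e+01  1.7000e-02 -7.4000e-02
  1.0000e-02] [-0.003  0.265 -0.521  2.062  0.175  0.855 -2.334]
[array([-2.1174e+01,  1.7000e-02, -7.4000e-02,  1.0000e-02]), array([-2.1174e+01,  1.7000e-02, -7.4000e-02,  1.0000e-02]), array([-2.1174e+01,  1.7000e-02, -7.4000e-02,  1.0000e-02])]
```

Red's readings drift within each hold (-0.15 → -0.03), which looks like a ball rolling and bouncing. One more test: settle the ball at one end, tilt the other way and record the moment over time.

```bash

python3 -m handwheel '[[[0,0,0],[-0.0175,-0.124,0],0],[[0,0,0],[-0.0175,-0.124,0],0],[[0,0,0],[0,0,0],0],[[0,0,0],[0,0,0],0],[[0,0,0],[0,0,0],0]]' >/dev/null
python3 -m handwheel '[[[0,0,0],[0,0,0],0],[[0,0,0],[0,0,0],0],[[0,0,0],[0,0,0],0],[[0,0,0],[0,0,0],0],[[0,0,0],[0,0,0],0]]' >/dev/null
python3 -m handwheel '[[[0,0,0],[0,0,0],0],[[0,0,0],[0,0,0],0],[[0,0,0],[0,0,0],0],[[0,0,0],[0.0175,0.124,0],0],[[0,0,0],[0.0224,0.158,0],0]]' >/dev/null
python3 -m handwheel '[[[0,0,0],[0,0,0],0]]' >/dev/null
for k in 1 2 3 4 5 6 7 8 9 10 11 12 13 14 15 16 17 18 19 20 21 22 23 24 25; do python3 -m handwheel '[[[0,0,0],[0,0,0],0]]' >/dev/null; python3 rd.py; done > l5
sed 's/.*M.y_tool \(\S*\) u.z \(\S*\) .*/\1 \2/' l5 | tr '\n' ';'; tail -1 l5
```

```text
0.0328 -0.02;0.0363 -0.02;0.0364 -0.02;0.0724 -0.02;0.0771 -0.02;0.0265 -0.02;0.0613 -0.02;0.0299 -0.02;-0.0143 -0.02;-0.0052 -0.02;0.0229 -0.02;-0.0034 -0.02;0.0252 -0.02;0.0623 -0.02;0.0296 -0.02;0.0419 -0.02;-0.0005 -0.02;0.0404 -0.02;0.0382 -0.02;0.0043 -0.02;-0.0008 -0.02;0.0112 -0.02;0.0114 -0.02;-0.0116 -0.02;0.0189 -0.02;t46.0 F [ 0.31  0.02 -4.26] M [ 0.03  -0.023  0.035] M.y_tool 0.0189 u.z -0.02 w 0.0516
```

The row clipped at 8.59°, so that test isn't conclusive. I'll do a cleaner one: settle the ball at +0.25, ease back to +0.04 so it stays at the lower end, and average. Then mirror it. The prediction is 0.151 solid and 0.218 with a ball.

```bash

python3 -m handwheel '[[[0,0,0],[0.0175,0.124,0],0],[[0,0,0],[0.014,0.099,0],0],[[0,0,0],[0,0,0],0],[[0,0,0],[0,0,0],0],[[0,0,0],[0,0,0],0]]' >/dev/null
python3 -m handwheel '[[[0,0,0],[0,0,0],0],[[0,0,0],[0,0,0],0],[[0,0,0],[0,0,0],0],[[0,0,0],[0,0,0],0],[[0,0,0],[0,0,0],0]]' >/dev/null
python3 -m handwheel '[[[0,0,0],[-0.0059,-0.0416,0],0],[[0,0,0],[-0.0059,-0.0416,0],0],[[0,0,0],[-0.0059,-0.0416,0],0],[[0,0,0],[-0.0059,-0.0416,0],0],[[0,0,0],[-0.0059,-0.0416,0],0]]' >/dev/null
python3 -m handwheel '[[[0,0,0],[0,0,0],0],[[0,0,0],[0,0,0],0],[[0,0,0],[0,0,0],0]]' >/dev/null
for k in 1 2 3 4 5 6 7 8 9 10 11 12; do python3 -m handwheel '[[[0,0,0],[0,0,0],0]]' >/dev/null; python3 rd.py; done > l1; python3 av.py <l1
python3 -m handwheel '[[[0,0,0],[-0.0203,-0.1436,0],0],[[0,0,0],[-0.0203,-0.1436,0],0],[[0,0,0],[0,0,0],0],[[0,0,0],[0,0,0],0],[[0,0,0],[0,0,0],0]]' >/dev/null
python3 -m handwheel '[[[0,0,0],[0,0,0],0],[[0,0,0],[0,0,0],0],[[0,0,0],[0,0,0],0],[[0,0,0],[0,0,0],0],[[0,0,0],[0,0,0],0]]' >/dev/null
python3 -m handwheel '[[[0,0,0],[0.0059,0.0416,0],0],[[0,0,0],[0.0059,0.0416,0],0],[[0,0,0],[0.0059,0.0416,0],0],[[0,0,0],[0.0059,0.0416,0],0],[[0,0,0],[0.0059,0.0416,0],0]]' >/dev/null
python3 -m handwheel '[[[0,0,0],[0,0,0],0],[[0,0,0],[0,0,0],0],[[0,0,0],[0,0,0],0]]' >/dev/null
for k in 1 2 3 4 5 6 7 8 9 10 11 12; do python3 -m handwheel '[[[0,0,0],[0,0,0],0]]' >/dev/null; python3 rd.py; done > l2; python3 av.py <l2
for f in l1 l2; do sed 's/.*M.y_tool \(\S*\) u.z \(\S*\) .*/\1 \2/' $f | tr '\n' ';'; done; tail -1 l2
```

```text
mean M.y 0.0255 n 12 se 0.0064
mean M.y -0.0410 n 12 se 0.0056
0.0077 -0.04;0.0010 -0.04;0.0184 -0.04;0.0080 -0.04;0.0666 -0.04;0.0550 -0.04;0.0248 -0.04;0.0070 -0.04;0.0470 -0.04;0.0519 -0.04;0.0132 -0.04;0.0056 -0.04;-0.0136 0.04;-0.0559 0.04;-0.0614 0.04;-0.0684 0.04;-0.0421 0.04;-0.0295 0.04;-0.0711 0.04;-0.0266 0.04;-0.0505 0.04;-0.0283 0.04;-0.0129 0.04;-0.0313 0.04;t52.0 F [-0.38 -0.58 -4.32] M [0.007 0.031 0.025] M.y_tool -0.0313 u.z 0.04 w 0.0517
```

I had the sign wrong. With tool y = -(z×u), a ball at the low end *reduces* the measured moment (case weight gives the opposite sign), so the predictions are:

| Case | Test | Solid | Ball | Observed |
|---|---|---|---|---|
| Blue | ±0.06 | 0.203 | 0.142 | 0.190 |
| White | ±0.06 | 0.215 | 0.154 | 0.225 |
| Red | ±0.06 | 0.227 | 0.166 | 0.179 |
| Red | ±0.04 | 0.151 | 0.084 | 0.067 |

Red rattles, and I already have it in the gripper. Level it and carry it to the mat.

```bash

python3 -m handwheel '[[[0,0,0.7],[0.0056,0.0396,0],0],[[0.8,-1.3,0.7],[0,0,0],0],[[1.6,-2.6,0],[0,0,0],0],[[1.8,-2.9,0],[0,0,0],0],[[1.8,-2.9,0],[0,0,0],0]]'
python3 -m handwheel '[[[1.8,-2.9,0],[0,0,0],0],[[1.8,-2.9,0],[0,0,0],0],[[1.8,-2.9,0],[0,0,0],0],[[1.8,-2.9,0],[0,0,0],0],[[1.8,-2.9,0],[0,0,0],0]]'
python3 -m handwheel '[[[1.8,-2.9,0],[0,0,0],0],[[1.8,-2.6,0],[0,0,0],0],[[1.3,-1.9,0],[0,0,0],0],[[0.6,-1.0,0],[0,0,0],0],[[0,0,0],[0,0,0],0]]'
python3 -m handwheel '[[[0,0,0],[0,0,0],0],[[0,0,0],[0,0,0],0],[[0,0,0],[0,0,0],0]]'
python3 - <<'E'
from meas import *
s=bot.sense();p,d,i=snap('top','pics/top1.png')
snap('side','pics/side1.png')
for n,sd in SEED.items():
    if n=='red':sd=(365,160)
    r,c=meas(p,d,i,n,sd,0.003 if n=='pad' else .193 if n=='red' else .042);print(n,np.round(r[0]),np.round(r[1]))
q=s['ee_rot'];print(s['clock'],R.from_quat([q[1],q[2],q[3],q[0]]).as_matrix().round(3))
E
```

```text
clock: 52.55
position: [0.4997, 0.0682, 0.1827]
ee_rot: [0.0, 0.998, -0.069, 0.0]
force: [0.0, 0.7, -4.2]
width: 0.0515
clock: 53.05
position: [0.5897, -0.0772, 0.1824]
ee_rot: [-0.0, 0.998, -0.07, -0.0]
force: [0.6, 0.3, -4.1]
width: 0.0517
clock: 53.55
position: [0.6442, -0.1617, 0.1819]
ee_rot: [0.0, 0.997, -0.071, -0.0]
force: [-0.8, 0.2, -4.8]
width: 0.0515
clock: 53.85
position: [0.6438, -0.1583, 0.1828]
ee_rot: [-0.0, 0.998, -0.068, -0.0]
force: [-0.0, -0.1, -4.2]
width: 0.0518
blue [487.   7.] [ 53. 131.]
white [ 444. -177.] [129.  53.]
red [ 598. -149.] [55. 55.]
bigred [276. 320.] [ 73. 183.]
pink [657. 142.] [180.  72.]
purple [481. 326.] [133.  55.]
pad [ 640. -159.] [121. 119.]
53.85 [[ 0.991 -0.137 -0.   ]
 [-0.137 -0.991  0.   ]
 [-0.    -0.    -1.   ]]
```

View pics/top1.png

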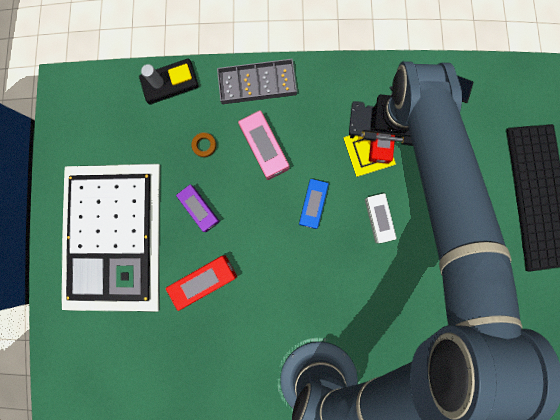

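View pics/side1.png

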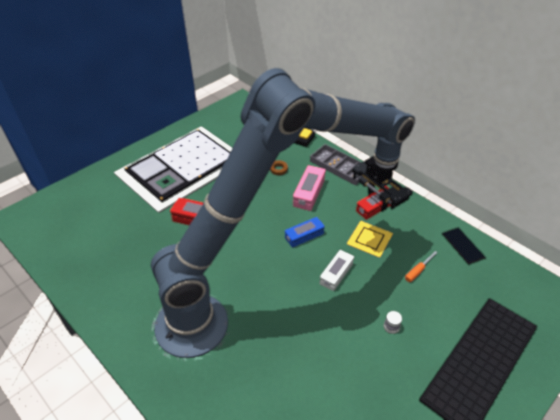

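The red case is held level over the mat: top view (382,150), side view (370,205). Blue, white and the other things on the bench are where they were. Handing in.

```bash
python3 -c "
from plant import bot
print(bot.finish_job())"
```

```text
the job is handed in; nothing more can be done
None
```

I lifted and shook blue, then white, then red, and found that **the red case rattles**. The job was handed in at about 54 s with red held over the yellow mat.

**Last checks**
- **Red:** it is held level. The gripper is at about (644, -158) mm and the mat centre at about (640, -159). By its grip height, the underside is about 15 cm above the mat.
- **Blue and white:** both were set back upright, within about 1–2 mm of where they stood.
- **Other boxes:** the large red, pink and purple boxes measured unmoved. The remaining bench items looked undisturbed in the last pictures.

**How red was identified:** I used the tilt moment on the gripper, not the shake itself, because the force is read only at the end of each move. The values are the moment difference between equal tilts either way:

| Case | Tilt (rad) | Measured (Nm) | Expected if solid | Expected with ball |
|---|---|---|---|---|
| Blue | ±0.06 | 0.190 | 0.203 | 0.142 |
| White | ±0.06 | 0.225 | 0.215 | 0.154 |
| Red | ±0.06 | 0.179 | 0.227 | 0.166 |
| Red | ±0.04 | 0.067 | 0.151 | 0.084 |

**What disagreed or failed**
- I first had the sign of the ball's effect wrong, so the first readings seemed to say all three were solid. Correcting the sign settled it on red.
- One red test was cut short by the limit on turning per move and told me nothing either way.
- The ±0.04 rad test was done only on red.

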